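# Start the tension screw of a swivel chair's tilt mechanism

## Task

Clear the wooden batten offcut off the upturned seat board into the grey scrap tub. Then start the tension screw in its threaded boss: without forcing it, turn its cross bar backward (anticlockwise from above) only until you feel the screw drop off the end of the thread, then forward one full turn. Finish while still gripping the bar, holding the screw started, and leave everything else as it stands.

Things in the scene. Friction and masses are not known exactly. Their poses are not given: they have to be found in the camera images.
- seat: Stripped chair seat upside down on two wooden bearers, fixed: plywood board 380 x 380 mm, round corners, top face 73 mm above the bench. Origin on the bench under its middle, x, y along its sides, z up. On it a steel tilt mechanism within x -90 to 110, y -65 to 65 mm: plate 5 mm thick, column socket at x 62 (top at 130 mm), boss at x -40, y 0. Only the screw stands higher than 149 mm.
- boss_mouth (a point): Middle of the mouth of the threaded boss (42 mm across), 115 mm above the bench, on the screw's axis; over it stands a steel stirrup, 36 (seat x) x 97 mm (seat y), top 147 mm above the bench, through which the screw passes.
- tension_screw: Upright tension screw, 0.34 kg; it only turns about and slides along its vertical axis. Head: a flat aluminium cross bar 64 long x 12 thick x 36 mm high on a neck 26 mm across. Origin on the axis in the middle of the bar; x along the bar, z up; at the start 193 mm above the bench. Right-hand thread, 6 mm a turn, turns easily. It stands on the boss's first thread, not engaged, by its weight alone.
- screw_rise (a joint): Height of the screw, m, growing upward; compare with its start. Turned backward the screw rides up at most 3 mm in less than half a turn, then drops about 5 mm off the thread's end, if the fingers let it: pinched hard it stays up in them, straddled loosely (or pressed lightly down) it drops. Turned forward from there it threads in, 6 mm down a turn.
- screw_turn (a joint): Angle of the screw, rad, growing as it is turned forward (clockwise from above), several turns counted through; measure differences. It turns with under 0.03 N m. Press on the screw gently: well over 40 N downward would force it past its thread.
- batten_offcut: Wooden batten offcut 68 x 28 x 24 mm lying on the seat board at one side (y) of the mechanism, about 35 g. Origin in the middle of its underside, x along its length, z up.
- scrap_tub: Open grey plastic scrap tub, fixed to the bench, 200 (x) x 160 (y) x 85 mm high, walls 4 mm, with a few thin chips (up to 8 mm) on its floor. Origin in the middle of its underside. It stands to the left or to the right of the seat; a black slatted basket stands on the other side.
- scrap_tub_in (a point): Middle of the tub's inner floor.
- spanner: Steel combination spanner 170 mm long lying on the seat board beyond the mechanism. To be left alone.
- tape_roll: Roll of green tape, 84 mm across, 24 mm high, lying on the seat board at the other side of the mechanism. To be left alone.
- glue_bottle: White glue bottle, 62 mm across, 170 mm high, standing on the bench. To be left alone.
- thinner_bottle: Small white bottle, 48 mm across, 120 mm high, standing on the bench. To be left alone.
- tack_jar: Glass tack jar, 56 mm across, 65 mm high, standing on the bench. To be left alone.
- cup: Paper cup, 64 mm across, 80 mm high, standing on the bench. To be left alone.
- screwdriver: Screwdriver 190 mm long, lying on the seat board on the robot's side of the mechanism. To be left alone.

How it is judged (in metres and radians):
On the way, in this order (a step that is already met when the one before it is completed fails the run):
1. the offcut lies in the scrap tub, let go (x of batten_offcut in the frame of scrap_tub_in between -0.096 and 0.096 m and y of batten_offcut in the frame of scrap_tub_in between -0.076 and 0.076 m and z of batten_offcut in the frame of scrap_tub_in below 0.07 m and linear speed of batten_offcut below 0.03 m/s and contact force between the fingers and batten_offcut below 0.05 N), for 0.2 s.
2. turned back, the screw rode up to the end of the thread, not yet dropped (nor forced down past the thread before) (value of joint screw_turn below 0.45 rad and value of joint screw_rise above -0.0035 m), for 0.05 s.
3. the screw has been turned back past the end of the thread and has dropped (value of joint screw_turn below 0.1 rad and value of joint screw_rise below -0.0042 m), for 0.1 s.
At the end, for the whole second after the job is handed in: The offcut rests in the scrap tub, and the screw is engaged in the boss, turned forward one turn from where it dropped, give or take a sixth of a turn (so about 6 mm lower than after the drop), at rest, with the fingers gripping its bar with more than 5 N (all of step 1 and value of joint screw_turn between 5 and 7.1 rad and value of joint screw_rise below -0.0092 m and contact force between the fingers and tension_screw above 5 N and linear speed of tension_screw below 0.01 m/s and angular speed of tension_screw below 0.1 rad/s); the arm keeps its last pose, push and grip.
It fails at once if the screw is turned back more than about a quarter turn past the drop (value of joint screw_turn below -1.8 rad).
It fails at once if a bystander is moved more than 30 mm or tipped (distance of any of spanner, tape_roll, glue_bottle, thinner_bottle, tack_jar, cup, screwdriver from where it was at the start of the episode above 0.03 m or angle between any of glue_bottle, thinner_bottle, tack_jar, cup's own z axis and vertical above 0.5 rad).
It also fails if it takes over 72 s, if anything falls off the work surface, if the arm or the gripper's body presses on something with over 40 N, if the wrist force passes 120 N, or if a joint passes its speed limit or range.

## Robot

A 6-joint arm with a two-finger parallel gripper is mounted at the origin on the work surface. World frame = base frame: x ahead of the robot, y to its left, z up, the work surface at z = 0. Lengths are in mm, angles in rad, forces in N, time in s.
With the tool pointing down it reaches from about 350 to 975 mm from the base axis. Payload 4.9 kg.
Tool frame: the origin (TCP) lies where the fingers leave the gripper's body, on its centre line; the fingertips stand 73 mm ahead of it and the grasp point (between the pads) lies 54 mm ahead of it; z points along the fingers, y is the direction in which the jaws open and shut (so a half turn about z gives the same grasp; the last joint's range is limited). The gripper opens to 85 mm and grips with 20 to 120 N. Pads are 22 mm wide; open, the fingers measure 114 mm over their backs; the gripper's body (76 mm by 85 mm) begins 54 mm behind the grasp point. The pads swing forward as they close: fully open they stand 13 mm farther back than shut.
Start: joints at [-1.306, 0.053, 1.613, -0, 1.476, -0.119], TCP at [234.023, -579.513, 303.904] pointing down, gripper open.
Joint ranges: [-3.01, 3.01], [-1.01, 2.22], [0.06, 2.58], [-1.02, 4.17], [0.09, 2.62], [-3.14, 3.14]. Speed limits (rad/s): [2.57, 2.57, 3.14, 3.14, 3.14, 3.14].

## Interface

Orientations are given as a unit quaternion [w, x, y, z].
In Python, from rig import robot gives the robot as it stands. The module is installed in compiled form; this text tells all that it offers.
- The arm moves only by the shell command python3 -m jog 'ROWS' [FORCE]. ROWS is text: rows parted by semicolons, each of 5 numbers parted by spaces: the shift along the tool's x, y, z in mm, then the turn about the tool's z in degrees, then the opening, from 0 (shut) to 1 (fully open). In form: x y z roll claw; .... A call has 1 to 12 rows; each row shifts and turns the commanded pose from where the row before left it, along the tool's axes as they then stand; what a row does not reach is not made up. A row lasts 1/10 s, in which the tool goes at most 50 mm and 8.59 degrees, less where a joint would pass 70% of its speed; a pose out of reach is approached as far as the arm can. A call with a gripper value outside its range is refused whole. The fingers move at their own pace and stop on an object; FORCE is the grip in N (left out, the last holds). Time passes only in rows, so rows that do not move let the fingers close. It gives the time, the measured TCP pose, the force and the opening at its end, in the units of the state.
- robot.observe(): the state, without advancing time (a new reading comes with each control period).
- robot.camera(name): name is "side" or "top" or "wrist"; returns a dict with "image" (420x560x3 uint8, red, green, blue), "depth" (420x560 float32, mm along the optical axis (not along the pixel's ray), 0 where there is no reading), "fx", "fy", "cx", "cy" (pixels), "distortion" ([k1, k2, p1, p2, k3] as OpenCV has them; the pictures are not rectified), "xyz" and "rotation" of the camera in the world. Camera axes: x right, y up, looking along -z (the intrinsics and any distortion apply to the point x, -y, -z); pixel columns grow to the right and rows downward; lengths in mm; the calibration is good to about 2 mm. A picture is of the moment at which its call begins.
- robot.hand_in(): hands the job in, once; it reports no verdict.
Trained networks look in a picture, given as the dict that the camera call returned (one of the last four; its "shot" number tells which), for a name from the list of things; names that differ only in an ending like _2 or _b are one class to them, and where a whole thing is asked for, a point or a joint stands for the part that bears it (a point fixed in the world has none). Each returns a list of dicts, best first, with "conf" (0 to 1); they miss things now and then, are a little off and sometimes report something else, mostly with a low value. They report only what shows in the picture. A call takes as long as a camera call.
- robot.silhouettes(name, picture): "pixels" (420x560 bool, what is visible of it) and "centre" ([column, row] in pixels, amid what is visible of it).
The state is a dict: "time_s": time; "qpos": joint angles; "dq": joint speeds; "effort": joint torques, N m; "eef_pos": TCP position; "tool_rot": TCP orientation; "contact_force": force on the tool from outside, world axes, zero at the start; "wrist_torque": the same for the moment, N m; "finger_gap": finger opening in mm.
Only numpy, scipy, OpenCV 4.12 (cv2) and the standard library are available. Lean on these libraries where they do the work, as an engineer would, in place of code of your own. Each camera call takes 0.05 s, during which the arm holds its last target. There are 200 camera calls.

## Working session

There is one attempt and no reset: what is moved stays moved. The work goes in short steps, Python scripts to look and compute and a shell command to move; the robot and the scene stay as the last step left them, time stands still between calls to the robot, and variables do not carry over. Pictures are saved under pics/ and viewed, on a budget of 10 in all, crops included, one or two more only if the job needs it, and the job is handed in when it is done.

```bash
mkdir -p pics; cat > h.py <<'E'
import numpy as np, cv2
from rig import robot
def pts(c,mask):
    v,u=np.nonzero(mask&(c["depth"]>0)); d=c["depth"][v,u]
    K=np.array([[c["fx"],0,c["cx"]],[0,c["fy"],c["cy"]],[0,0,1.]])
    n=cv2.undistortPoints(np.stack([u,v],1).astype(np.float64)[:,None],K,np.array(c["distortion"],float))[:,0]
    P=np.stack([n[:,0]*d,-n[:,1]*d,-d],1)
    return P@rot(c["rotation"]).T+np.array(c["xyz"])
def rot(r):
    from scipy.spatial.transform import Rotation as R
    r=np.array(r,float)
    return r if r.shape==(3,3) else R.from_quat(np.r_[r[1:],r[0]]).as_matrix()
def save(c,n): cv2.imwrite("pics/"+n,c["image"][:,:,::-1])
def find(c,name):
    r=robot.silhouettes(name,c)
    if not r: return None
    return r[0]["conf"],r[0]["centre"],pts(c,cv2.erode(r[0]["pixels"].astype(np.uint8),np.ones((3,3)))>0)
def rect(P):
    (x,y),(w,h),a=cv2.minAreaRect(P[:,:2].astype(np.float32)); return [round(float(t),1) for t in (x,y,w,h,a)]
E
python3 - <<'E'
from h import *
print(robot.observe())
for n in ["top","side"]:
    c=robot.camera(n); save(c,n+"0.png"); print(n,c["xyz"],c["rotation"])
    for k in ["seat","tension_screw","batten_offcut","scrap_tub","spanner","tape_roll","glue_bottle","thinner_bottle","tack_jar","cup","screwdriver"]:
        f=find(c,k)
        if f is None or len(f[2])<5: print(k,None); continue
        P=f[2]; hi=P[P[:,2]>np.percentile(P[:,2],90)-6]
        print(k,round(f[0],2),np.round(f[1]),len(P),"z",np.round(np.percentile(P[:,2],[2,50,98])),"all",rect(P),"top",rect(hi))
E
```

```text
{'time_s': 0.0, 'qpos': array([-1.30599788e+00,  5.33433835e-02,  1.61432747e+00,  3.04091749e-06,
        1.47595333e+00, -1.19007674e-01]), 'dq': array([ 4.79784830e-04, -4.98929448e-04, -8.83497498e-05,  3.45914730e-04,
       -9.95530586e-04,  9.34574541e-04]), 'effort': array([ 4.44638681e-05, -3.93686163e+01, -3.70170701e+01, -1.11427260e-04,
        7.18828829e-03, -6.10963525e-06]), 'eef_pos': array([ 233.90330189, -579.06572752,  302.65120651]), 'tool_rot': array([-1.01318026e-03,  9.81642569e-01,  1.90727124e-01, -7.24697537e-05]), 'contact_force': array([-1.43871223,  0.43189759,  0.18772924]), 'wrist_torque': array([0.03071958, 0.03292193, 0.01356934]), 'finger_gap': 85.71275072242935}
top [ 347.10135429  -23.84086865 1211.98771082] [ 0.71251233  0.08399767 -0.08233893 -0.69173035]
seat 0.96 [285. 219.] 16512 z [ 69.  74. 148.] all [592.8, -32.1, 379.5, 377.8, 13.9] top [591.3, -32.2, 372.8, 371.7, 14.6]
tension_screw 0.71 [289. 221.] 151 z [175. 210. 214.] all [550.5, -42.0, 13.6, 59.2, 31.5] top [552.0, -41.0, 10.1, 59.2, 31.1]
batten_offcut None
scrap_tub 0.63 [133. 26
[... 1725 characters left out ...]
 97.] all [594.9, -163.6, 72.7, 77.5, 28.7] top [595.5, -164.5, 72.7, 74.9, 28.9]
glue_bottle 0.94 [338. 159.] 757 z [ 21.  87. 166.] all [609.0, -319.4, 53.6, 32.5, 20.5] top [611.4, -327.8, 17.3, 19.3, 73.9]
thinner_bottle 0.63 [169. 344.] 911 z [ 21.  75. 120.] all [606.7, 366.6, 42.1, 33.2, 38.1] top [612.5, 362.4, 17.6, 20.3, 43.9]
tack_jar 0.68 [312. 160.] 306 z [14. 47. 66.] all [698.9, -354.2, 44.7, 49.6, 10.3] top [700.9, -354.9, 42.8, 44.0, 80.3]
cup 0.82 [138. 324.] 1226 z [ 9. 54. 80.] all [702.2, 358.6, 56.5, 61.8, 60.5] top [702.1, 358.6, 56.5, 61.4, 60.5]
screwdriver 0.81 [361. 223.] 236 z [85. 96. 99.] all [446.6, -89.5, 19.4, 103.4, 15.7] top [449.0, -97.4, 19.1, 86.8, 15.7]
```

View pics/top0.png

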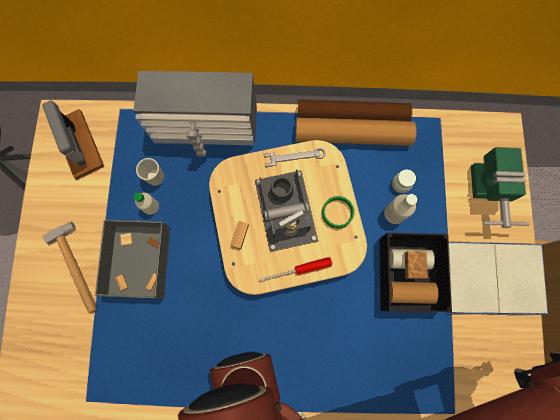

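View pics/side0.png

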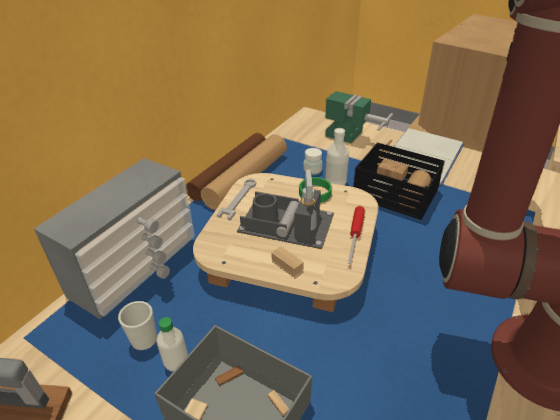

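The batten lies at about (240,235) in the top view, left of the mechanism. The tub is to the left at (133,262), and the cross bar stands at (290,217). I'm moving above the batten.

```bash
R="34.9 -34.2 0 0 1"; python3 -m jog '34.9 -34.2 0 0 1;34.9 -34.2 0 0 1;34.9 -34.2 0 0 1;34.9 -34.2 0 0 1;34.9 -34.2 0 0 1;34.9 -34.2 0 0 1;34.9 -34.2 0 0 1;34.9 -34.2 0 0 1;34.9 -34.2 0 0 1;34.9 -34.2 0 0 1;34.9 -34.2 0 0 1;34.9 -34.2 0 0 1'
python3 -m jog '34.9 -34.2 0 0 0.7;34.9 -34.2 0 0 0.7;34.9 -34.2 0 0 0.7;0 0 0 8.5 0.7;0 0 0 8.5 0.7;0 0 0 8.5 0.7;0 0 0 8.5 0.7;0 0 0 2.3 0.7;0 0 0 0 0.7;0 0 0 0 0.7'
cat >> h.py <<'E'
def goto(x,y,z=None):
    s=robot.observe(); M=rot(s["tool_rot"]); p=np.array(s["eef_pos"])
    d=np.array([x,y,p[2] if z is None else z])-p
    print("tcp",np.round(p,1),"phi",round(np.degrees(np.arctan2(M[1,0],M[0,0])),1),"tool delta",np.round(M.T@d,1),"tilt",np.round(M[2],3),"gap",round(s["finger_gap"],1),"t",round(s["time_s"],2),"F",np.round(s["contact_force"],1))
E
python3 - <<'E'
from h import *
c=robot.camera("wrist"); save(c,"w1.png"); print(c["xyz"])
f=find(c,"batten_offcut")
if f:
    P=f[2]; print(f[0],f[1],len(P),np.percentile(P[:,2],[2,50,98]),rect(P[P[:,2]>92]))
    goto(*rect(P[P[:,2]>92])[:2])
f=find(c,"tension_screw")
if f: P=f[2];hi=P[P[:,2]>205];print(f[0],f[1],len(P),rect(hi),np.percentile(hi[:,2],[2,50,98]))
goto(526,93)
E
```

```text
time_s: 2.4
eef_pos: [469.1, -40.1, 304.3]
tool_rot: [0.0, 0.982, 0.191, 0.001]
contact_force: [1.7, -0.3, -0.6]
finger_gap: 85.2
time_s: 3.4
eef_pos: [527.3, 92.2, 304.0]
tool_rot: [-0.0, 0.992, -0.124, 0.0]
contact_force: [-0.9, 0.5, 0.6]
finger_gap: 59.7
[601.2845892   71.95910144 373.52875179]
0.68 [280.8, 187.2] 2825 [91.9565362  96.54484395 98.01754676] [528.1, 91.2, 26.3, 67.0, 75.0]
tcp [527.3  92.2 303.9] phi -14.3 tool delta [ 1.   0.8 -0. ] tilt [ 0. -0. -1.] gap 59.7 t 3.5 F [-0.2 -0.3  0.5]
0.88 [509.7, 137.0] 6424 [548.3, -32.4, 11.7, 47.1, 32.1] [205.33033449 210.42826741 212.11891697]
tcp [527.3  92.1 303.9] phi -14.3 tool delta [-1.5 -0.5  0. ] tilt [-0. -0. -1.] gap 59.7 t 3.55 F [-0.1 -0.3  0.3]
```

View pics/w1.png

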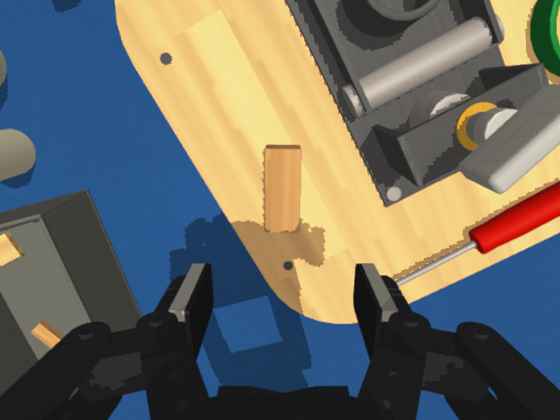

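The batten at (281,187) is upright in the wrist view, aligned with and centred between the fingers. I'll descend and grip.

```bash
python3 -m jog '1 0.5 40 0 0.7;0 0 40 0 0.7;0 0 40 0 0.7;0 0 20 0 0.7;0 0 11 0 0.7;0 0 0 0 0.7;0 0 0 0 0.2;0 0 0 0 0.2;0 0 0 0 0.2;0 0 0 0 0.2;0 0 0 0 0.2;0 0 0 0 0.2' 30
python3 -m jog '0 0 -40 0 0.2;0 0 -40 0 0.2;0 0 -40 0 0.2;0 0 0 0 0.2;0 0 0 0 0.2'
python3 -c "
from h import *
goto(457.5,378,300)"
```

```text
time_s: 4.75
eef_pos: [529.5, 91.5, 155.2]
tool_rot: [-0.0, 0.992, -0.125, 0.002]
contact_force: [-0.5, 0.1, 6.4]
finger_gap: 27.1
time_s: 5.25
eef_pos: [528.6, 91.5, 274.4]
tool_rot: [-0.0, 0.992, -0.125, 0.001]
contact_force: [0.2, 0.1, -1.9]
finger_gap: 27.1
tcp [528.6  91.5 274.4] phi -14.3 tool delta [-139.7 -260.1  -25.8] tilt [ 0.003 -0.001 -1.   ] gap 27.1 t 5.25 F [ 0.2  0.1 -1.9]
```

```bash
python3 -m jog '-20 -37.2 0 0 0.2;-20 -37.2 0 0 0.2;-20 -37.2 0 0 0.2;-20 -37.2 0 0 0.2;-20 -37.2 0 0 0.2;-20 -37.2 0 0 0.2;-20 -37.2 0 0 0.2;0 0 0 0 0.2;0 0 0 0 0.2;0 0 0 0 0.2'
python3 -m jog '0 0 40 0 0.2;0 0 40 0 0.2;0 0 40 0 0.2;0 0 30 0 0.2;0 0 9 0 0.2;0 0 0 0 0.2;0 0 0 0 0.6;0 0 0 0 0.6;0 0 0 0 0.6;0 0 0 0 0.6'
python3 -m jog '0 0 -40 0 0.6;0 0 -40 0 0.6;0 0 -40 0 0.6;0 0 -50 0 0.6;0 0 0 0 0.6;0 0 0 0 0.6'
python3 - <<'E'
from h import *
goto(457.5,378,300)
c=robot.camera("wrist"); save(c,"w2.png")
f=find(c,"batten_offcut")
if f: P=f[2]; print(f[:2],len(P),np.percentile(P[:,2],[2,50,98]),rect(P))
E
```

```text
time_s: 6.25
eef_pos: [456.7, 377.4, 271.3]
tool_rot: [0.001, 0.992, -0.125, -0.001]
contact_force: [-0.0, -0.2, 0.2]
finger_gap: 27.5
time_s: 7.25
eef_pos: [457.5, 378.8, 115.4]
tool_rot: [-0.001, 0.992, -0.124, 0.001]
contact_force: [0.4, 0.6, 0.3]
finger_gap: 51.4
time_s: 7.85
eef_pos: [457.5, 378.9, 286.7]
tool_rot: [-0.002, 0.992, -0.124, 0.002]
contact_force: [-0.4, -0.0, 0.4]
finger_gap: 51.2
tcp [457.5 378.9 286.7] phi -14.3 tool delta [  0.2   0.8 -13.3] tilt [ 0.003 -0.004 -1.   ] gap 51.2 t 7.85 F [-0.4 -0.   0.4]
(0.68, [284.0, 177.7]) 2084 [23.11645866 27.59365659 29.14355129] [456.9, 378.0, 26.3, 67.3, 73.5]
```

View pics/w2.png

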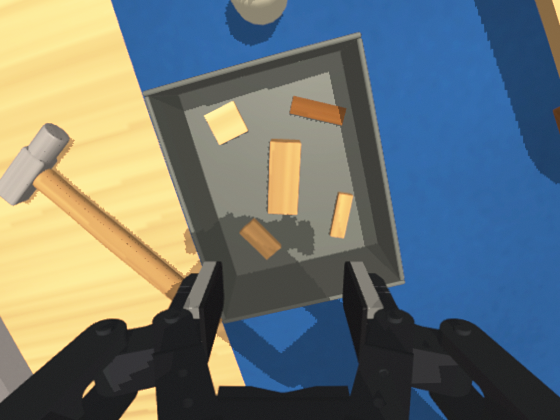

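The batten lies free on the tub floor at (284,178). Now to the screw.

```bash
python3 -m jog '0 0 -25 0 0.7;21.5 42.3 0 0 0.7;21.5 42.3 0 0 0.7;21.5 42.3 0 0 0.7;21.5 42.3 0 0 0.7;21.5 42.3 0 0 0.7;21.5 42.3 0 0 0.7;21.5 42.3 0 0 0.7;21.5 42.3 0 0 0.7;21.5 42.3 0 0 0.7;0 0 0 8.5 0.7;0 0 0 8.5 0.7'
python3 -m jog '0 0 0 8.5 0.7;0 0 0 8.5 0.7;0 0 0 8.5 0.7;0 0 0 1.7 0.7;0 0 0 0 0.7;0 0 0 0 0.7'
python3 - <<'E'
from h import *
for n in ["wrist","side"]:
    c=robot.camera(n); save(c,n+"3.png")
    f=find(c,"tension_screw")
    if f:
        P=f[2]; hi=P[P[:,2]>np.percentile(P[:,2],97)-6];r=rect(hi);print(n,f[:2],len(P),len(hi),r,np.percentile(P[:,2],[2,50,90,98])); goto(r[0],r[1])
print(robot.observe()["qpos"])
E
```

```text
time_s: 9.15
eef_pos: [549.6, -40.0, 305.9]
tool_rot: [0.0, 0.962, -0.274, -0.003]
contact_force: [-0.3, -0.1, -0.4]
finger_gap: 59.6
time_s: 9.75
eef_pos: [550.0, -38.2, 307.9]
tool_rot: [0.0, 0.873, -0.488, -0.001]
contact_force: [-0.8, -0.7, 1.2]
finger_gap: 59.7
side (0.56, [310.5, 192.1]) 120 37 [546.8, -27.3, 6.2, 42.2, 32.6] [155.48259787 193.88989777 211.27132642 212.10541729]
tcp [550.3 -38.3 308.8] phi -58.5 tool delta [-11.2  -2.8   0. ] tilt [-0.  0. -1.] gap 59.6 t 9.95 F [-0.6 -0.3 -0.3]
[-2.04406290e-01 -1.25529686e-01  1.77831212e+00 -8.31128438e-06
  1.48896710e+00  2.38674642e+00]
```

View pics/wrist3.png

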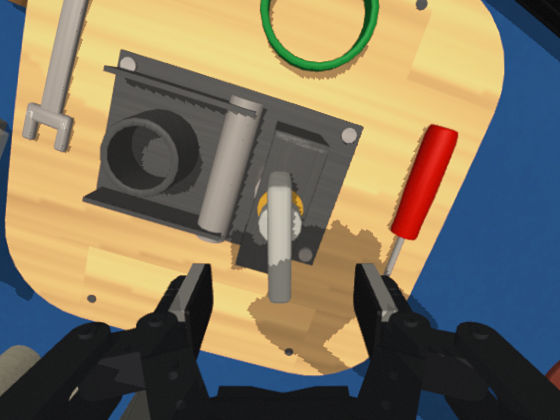

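The bar spans rows 172–303 at column 280, parallel to the pads and centred between them. The network missed it, so I'm measuring it by depth.

```bash
python3 - <<'E'
from h import *
c=robot.camera("wrist"); m=np.zeros((420,560),bool); m[150:315,240:330]=1
P=pts(c,m); P=P[(P[:,2]>204)&(P[:,2]<218)]; print(len(P),np.percentile(P[:,2],[2,50,98]),rect(P)); r=rect(P); goto(r[0],r[1],247)
for k in ["xyz","rotation","fx","cx","cy"]: print(c[k])
M=rot(robot.observe()["tool_rot"]); print(((P-robot.observe()["eef_pos"])@M).min(0),((P-robot.observe()["eef_pos"])@M).max(0))
E
```

```text
2807 [207.45991258 210.61838593 212.05224845] [552.0, -40.7, 12.1, 63.6, 31.4]
tcp [550.3 -38.3 308.9] phi -58.5 tool delta [ 2.9 -0.2 61.9] tilt [ 0. -0. -1.] gap 59.3 t 10.0 F [1.1 0.4 0.2]
[ 589.64198526 -105.52727777  378.37839917]
[-0.2688056   0.04133411 -0.14706161  0.95100364]
367.91255069268567
282.8331845900838
206.0156400535652
[-28.92534092  -6.24448431  96.10012354] [ 34.70139211   5.82472327 104.91895423]
```

```bash
python3 -m jog '2.5 0 20 0 0.7;0 0 20 0 0.7;0 0 20 0 0.7;0 0 5 0 0.7;0 0 0 0 0.2;0 0 0 0 0.2;0 0 0 0 0.2;0 0 0 0 0.2;0 0 0 0 0.2;0 0 0 0 0.2' 20
cat >> h.py <<'E'
def bar(fn=None):
    s=robot.observe(); M=rot(s["tool_rot"]); p=np.array(s["eef_pos"])
    c=robot.camera("wrist")
    if fn: save(c,fn)
    P=pts(c,np.ones((420,560),bool)); Q=(P-p)@M
    k=(abs(Q[:,1])<30)&(abs(Q[:,0])<42)&(P[:,2]>188)&(P[:,2]<222)&(abs(Q[:,1])<np.where(abs(Q[:,0])<16,6.5,30))
    P=P[k];Q=Q[k]
    if len(P)<30: print("few",len(P)); return
    h,e=np.histogram(P[:,2],bins=np.arange(188,222.1,.5)); 
    top=P[:,2]>np.percentile(P[:,2],98)-5
    g=Q[top&(Q[:,0]>16)]
    print("bar",len(P),top.sum(),"top z",np.round(np.median(P[top,2]),2),np.round(np.percentile(P[:,2],[75,90,98]),2),"tool-frame rect",rect(Q[top]),"rect world",rect(P[top]))
    goto(552,-40.7)
E
python3 -c "
from h import *
bar('w4.png')
print(robot.observe()['qpos'][5])"
```

```text
time_s: 11.0
eef_pos: [552.8, -40.2, 245.6]
tool_rot: [-0.001, 0.872, -0.489, 0.002]
contact_force: [2.9, 3.2, 1.3]
finger_gap: 24.6
bar 5670 5016 top z 210.6 [210.99 211.38 211.84] tool-frame rect [2.3, 1.2, 59.5, 12.1, 0.0] rect world [553.1, -42.7, 12.1, 59.5, 31.5]
tcp [552.8 -40.2 245.5] phi -58.5 tool delta [ 0.   0.9 -0. ] tilt [ 0.002 -0.004 -1.   ] gap 24.1 t 11.05 F [4.6 3.2 1.6]
2.3841652908308224
```

View pics/w4.png

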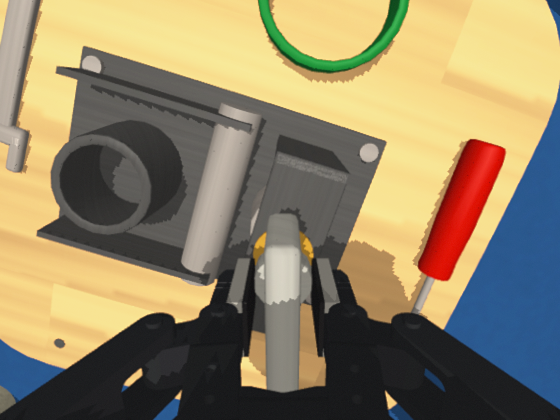

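The fingertips reach the 26 mm neck: gap 24 with a side force of about 5 N. I'll open, lift 9 mm, centre, then straddle the bar only.

```bash
python3 -m jog '0 0 0 0 0.4;0 0 0 0 0.4;0 1 -5 0 0.4;0 0 -4 0 0.4;0 0 0 0 0.2;0 0 0 0 0.2;0 0 0 0 0.2;0 0 0 0 0.2;0 0 0 0 0.2' 20
python3 -c "
from h import *
bar('w5.png')
print(robot.observe()['qpos'][5])"
```

```text
time_s: 11.95
eef_pos: [550.8, -41.0, 252.8]
tool_rot: [-0.0, 0.872, -0.489, -0.0]
contact_force: [0.4, -0.0, -0.7]
finger_gap: 16.9
bar 5497 4922 top z 210.62 [211.02 211.42 211.88] tool-frame rect [0.4, -1.0, 11.9, 63.8, 89.6] rect world [551.8, -40.8, 11.9, 63.8, 31.9]
tcp [550.8 -40.9 252.8] phi -58.5 tool delta [ 0.4 -1.2  0. ] tilt [-0. -0. -1.] gap 17.0 t 12.0 F [ 0.6 -0.8  0.3]
2.382992823295231
```

```bash
python3 -m jog '0 -1 0 0 0.2;0 0 0 -8 0.2;0 0 0 -8 0.2;0 0 0 -8 0.2;0 0 0 -8 0.2;0 0 0 -8 0.2;0 0 0 0 0.2;0 0 0 0 0.2'
python3 -c "
from h import *
bar()"
```

```text
time_s: 12.8
eef_pos: [551.6, -40.4, 252.9]
tool_rot: [-0.0, 0.987, -0.162, -0.0]
contact_force: [1.3, 0.4, 0.2]
finger_gap: 17.3
bar 5588 4997 top z 211.01 [211.4 211.8 212.3] tool-frame rect [0.4, 0.0, 63.9, 12.1, 5.6] rect world [552.0, -40.5, 12.1, 63.9, 65.7]
tcp [551.6 -40.4 252.9] phi -18.6 tool delta [ 0.4  0.2 -0. ] tilt [-0. -0. -1.] gap 16.9 t 12.85 F [1.4 1.3 1.2]
```

Works as expected: the bar turned 34° and rose about 0.4 mm. I'll go on in steps.

```bash
python3 -m jog '0 0 0 -8 0.2;0 0 0 -8 0.2;0 0 0 -8 0.2;0 0 0 0 0.2;0 0 0 0 0.2'
python3 -c "
from h import *
bar()"
python3 -m jog '0 0 0 -8 0.2;0 0 0 -8 0.2;0 0 0 0 0.2;0 0 0 0 0.2'
python3 -c "
from h import *
bar()"
```

```text
time_s: 13.35
eef_pos: [551.4, -40.5, 252.7]
tool_rot: [0.0, 0.999, 0.046, -0.0]
contact_force: [1.2, -0.4, -0.5]
finger_gap: 16.9
bar 5661 5048 top z 211.22 [211.6  212.02 212.53] tool-frame rect [0.6, -0.1, 64.0, 12.1, 6.1] rect world [551.9, -40.3, 12.1, 64.0, 89.1]
tcp [551.4 -40.5 252.7] phi 5.3 tool delta [ 0.6  0.2 -0. ] tilt [-0.001  0.    -1.   ] gap 16.9 t 13.4 F [0.4 0.9 0.6]
time_s: 13.8
eef_pos: [551.4, -40.6, 252.7]
tool_rot: [0.0, 0.983, 0.184, -0.0]
contact_force: [-0.6, 0.9, -0.2]
finger_gap: 16.8
bar 5690 5032 top z 211.13 [211.52 211.9  212.41] tool-frame rect [0.5, -0.2, 64.3, 12.1, 7.4] rect world [551.8, -40.3, 64.3, 12.1, 13.8]
tcp [551.4 -40.6 252.7] phi 21.3 tool delta [ 0.5  0.3 -0. ] tilt [-0.001  0.    -1.   ] gap 17.3 t 13.85 F [-0.1  0.3  0.3]
```

```bash
python3 -m jog '0 0 0 -8 0.2;0 0 0 -8 0.2;0 0 0 0 0.2;0 0 0 0 0.2'
python3 -c "
from h import *
bar('w6.png')"
python3 -m jog '0 0 0 -8 0.2;0 0 0 -8 0.2;0 0 0 0 0.2;0 0 0 0 0.2'
python3 -c "
from h import *
bar()"
```

```text
time_s: 14.25
eef_pos: [551.5, -40.6, 252.9]
tool_rot: [0.0, 0.948, 0.319, -0.0]
contact_force: [-0.4, 0.3, 0.6]
finger_gap: 17.0
bar 5132 4609 top z 206.13 [206.54 206.93 207.39] tool-frame rect [0.7, -0.1, 63.6, 12.2, 9.4] rect world [552.0, -40.1, 63.6, 12.2, 27.9]
tcp [551.6 -40.6 252.9] phi 37.3 tool delta [ 0.3  0.4 -0. ] tilt [-0.  0. -1.] gap 17.2 t 14.3 F [-0.2  0.3 -0.4]
time_s: 14.7
eef_pos: [551.6, -40.5, 253.0]
tool_rot: [0.0, 0.894, 0.448, 0.0]
contact_force: [-0.7, 0.4, 0.4]
finger_gap: 17.1
bar 5159 4560 top z 206.38 [206.77 207.18 207.67] tool-frame rect [0.7, -0.0, 63.3, 12.2, 11.1] rect world [552.0, -40.0, 63.3, 12.2, 42.2]
tcp [551.6 -40.5 252.9] phi 53.3 tool delta [0.1 0.4 0. ] tilt [-0.  0. -1.] gap 17.3 t 14.75 F [0.2 0.2 0.5]
```

```bash
python3 - <<'E'
from h import *
c=robot.camera("wrist"); P=pts(c,np.ones((420,560),bool))
for x,y,lo,hi,n in [(595,-29,60,90,'plate?')]:
    pass
a=np.radians(14); q=(P[:,:2]-[591.3,-30.5])@np.array([[np.cos(a),-np.sin(a)],[np.sin(a),np.cos(a)]])
s=P[(abs(q[:,0]+40)<18)&(abs(q[:,1])<50)&(abs(P[:,2]-147)<5)]; print("stirrup",len(s),np.median(s[:,2]) if len(s) else 0)
b=P[(abs(q[:,0])<185)&(abs(q[:,1])<185)&(abs(P[:,2]-73)<5)]; print("board",len(b),np.median(b[:,2]))
c=robot.camera("side")
f=find(c,"tension_screw")
if f: P=f[2]; print("side",f[:2],len(P),np.percentile(P[:,2],[50,90,98]))
E
```

```text
stirrup 7152 146.5730092960568
board 112188 72.67671435758804
side (0.85, [302.9, 189.4]) 223 [183.9849339  202.88493608 206.55374859]
```

View pics/w6.png

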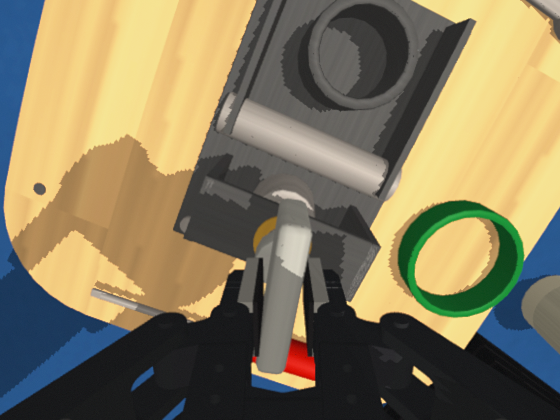

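The screw dropped about 5 mm between 72° and 86° of back turn. The stirrup height reads correctly and the side view agrees. Now forward.

```bash
python3 -m jog '0.3 0.4 0 8.5 0.2;0 0 0 8.5 0.2;0 0 0 8.5 0.2;0 0 0 8.5 0.2;0 0 0 8.5 0.2;0 0 0 8.5 0.2;0 0 0 8.5 0.2;0 0 0 8.5 0.2;0 0 0 0 0.2'
python3 -c "
from h import *
bar()"
python3 -m jog '0 0 0 8.5 0.2;0 0 0 8.5 0.2;0 0 0 8.5 0.2;0 0 0 8.5 0.2;0 0 0 8.5 0.2;0 0 0 8.5 0.2;0 0 0 8.5 0.2;0 0 0 8.5 0.2;0 0 0 0 0.2;0 0 0 0 0.2'
python3 -c "
from h import *
bar(); print(np.degrees(robot.observe()['qpos'][5]))"
```

```text
time_s: 15.8
eef_pos: [551.9, -40.4, 252.6]
tool_rot: [-0.0, 0.992, -0.127, -0.0]
contact_force: [-0.5, 1.0, -0.1]
finger_gap: 17.2
bar 5193 4699 top z 205.51 [205.92 206.32 206.79] tool-frame rect [-0.1, -0.0, 12.2, 64.0, 83.4] rect world [551.8, -40.3, 12.2, 64.0, 82.0]
tcp [552.  -40.5 252.7] phi -14.4 tool delta [0.  0.2 0. ] tilt [-0.  0. -1.] gap 17.0 t 15.85 F [-0.7 -0.3 -0.6]
time_s: 16.85
eef_pos: [552.2, -40.6, 253.1]
tool_rot: [0.0, 0.753, -0.658, 0.0]
contact_force: [0.4, 0.2, -1.1]
finger_gap: 17.4
bar 4982 4484 top z 204.42 [204.81 205.23 205.69] tool-frame rect [0.2, 0.4, 12.2, 63.6, 81.2] rect world [551.8, -40.9, 12.2, 63.6, 16.5]
tcp [552.2 -40.6 253.1] phi -82.3 tool delta [ 0.1  0.2 -0. ] tilt [ 0. -0. -1.] gap 16.9 t 16.9 F [-0.2  0.8 -0. ]
160.41283930741355
```

Threading in cleanly: 115.7° gives 1.96 mm down. Regripping: open wide, wind back about 185°, close again.

```bash
python3 -m jog '0 0 0 -4 1;0 0 0 -4 1;0 0 0 0 1;0 0 0 0 1;0 0 0 0 1;0 0 0 0 1;0 0 0 -8.4 1;0 0 0 -8.4 1;0 0 0 -8.4 1;0 0 0 -8.4 1'
python3 -m jog '0 0 0 -8.4 1;0 0 0 -8.4 1;0 0 0 -8.4 1;0 0 0 -8.4 1;0 0 0 -8.4 1;0 0 0 -8.4 1;0 0 0 -8.4 1;0 0 0 -8.4 1;0 0 0 -8.4 1;0 0 0 -8.4 1;0 0 0 -8.4 1;0 0 0 -8.4 1'
python3 -m jog '0 0 0 -8.4 1;0 0 0 -8.4 1;0 0 0 -8.4 1;0 0 0 -8.4 1;0 0 0 -8.4 1;0 0 3 0 0.2;0 0 0 0 0.2;0 0 0 0 0.2;0 0 0 0 0.2;0 0 0 0 0.2;0 0 0 0 0.2;0 0 0 0 0.2'
python3 -c "
from h import *
bar('w7.png'); print(np.degrees(robot.observe()['qpos'][5]))"
```

```text
time_s: 17.9
eef_pos: [552.1, -40.5, 252.9]
tool_rot: [0.0, 0.938, -0.347, -0.0]
contact_force: [0.7, -0.3, -0.6]
finger_gap: 85.3
time_s: 19.1
eef_pos: [552.1, -40.5, 252.9]
tool_rot: [0.0, 0.865, 0.502, 0.0]
contact_force: [0.4, -0.2, -0.5]
finger_gap: 85.6
time_s: 20.3
eef_pos: [552.1, -40.5, 250.0]
tool_rot: [0.0, 0.63, 0.776, 0.0]
contact_force: [0.0, -0.0, -0.3]
finger_gap: 16.8
bar 5197 4818 top z 204.55 [204.97 205.37 205.82] tool-frame rect [0.3, -0.6, 12.1, 64.6, 85.4] rect world [551.4, -40.3, 12.1, 64.6, 16.5]
tcp [552.1 -40.5 250. ] phi 101.9 tool delta [-0.2 -0.2 -0. ] tilt [ 0.  0. -1.] gap 16.7 t 20.35 F [ 1.1  1.  -0.3]
-23.775514786514393
```

```bash
python3 -m jog '0 0 0 8.5 0.2;0 0 0 8.5 0.2;0 0 0 8.5 0.2;0 0 0 8.5 0.2;0 0 0 8.5 0.2;0 0 0 8.5 0.2;0 0 0 8.5 0.2;0 0 0 8.5 0.2;0 0 0 8.5 0.2;0 0 0 8.5 0.2;0 0 0 8.5 0.2;0 0 0 8.5 0.2'
python3 -m jog '0 0 0 8.5 0.2;0 0 0 8.5 0.2;0 0 0 8.5 0.2;0 0 0 8.5 0.2;0 0 0 8.5 0.2;0 0 0 8.5 0.2;0 0 0 8.5 0.2;0 0 0 8.5 0.2;0 0 0 8.5 0.2;0 0 0 8.5 0.2;0 0 0 0 0.2;0 0 0 0 0.2'
python3 -c "
from h import *
bar(); print(np.degrees(robot.observe()['qpos'][5]))"
```

```text
time_s: 21.55
eef_pos: [551.7, -39.9, 249.3]
tool_rot: [-0.001, 1.0, -0.004, -0.001]
contact_force: [0.0, 2.0, -2.0]
finger_gap: 16.9
time_s: 22.75
eef_pos: [552.1, -40.5, 249.9]
tool_rot: [0.0, 0.738, -0.675, 0.0]
contact_force: [0.5, 0.4, 0.2]
finger_gap: 16.8
bar 4902 4500 top z 201.39 [201.81 202.2  202.66] tool-frame rect [0.2, 0.3, 12.3, 63.8, 81.5] rect world [551.8, -40.7, 12.3, 63.8, 13.6]
tcp [552.1 -40.5 249.9] phi -85.0 tool delta [0.2 0.1 0. ] tilt [ 0.  0. -1.] gap 17.0 t 22.8 F [ 0.1  0.1 -0.3]
163.0703865643643
```

```bash
python3 -m jog '0 0 0 -4 1;0 0 0 -4 1;0 0 0 0 1;0 0 0 0 1;0 0 0 0 1;0 0 0 0 1;0 0 0 -8.4 1;0 0 0 -8.4 1;0 0 0 -8.4 1;0 0 0 -8.4 1'
python3 -m jog '0 0 0 -8.4 1;0 0 0 -8.4 1;0 0 0 -8.4 1;0 0 0 -8.4 1;0 0 0 -8.4 1;0 0 0 -8.4 1;0 0 0 -8.4 1;0 0 0 -8.4 1;0 0 0 -8.4 1;0 0 0 -8.4 1;0 0 0 -8.4 1;0 0 0 -8.4 1'
python3 -m jog '0 0 0 -8.4 1;0 0 0 -8.4 1;0 0 0 -8.4 1;0 0 0 -8.4 1;0 0 0 -8.4 1;0 0 4 0 0.2;0 0 0 0 0.2;0 0 0 0 0.2;0 0 0 0 0.2;0 0 0 0 0.2;0 0 0 0 0.2;0 0 0 0 0.2'
python3 -c "
from h import *
bar(); print(np.degrees(robot.observe()['qpos'][5]))"
python3 -m jog '0 0 0 8.5 0.2;0 0 0 8.5 0.2;0 0 0 8.5 0.2;0 0 0 8.5 0.2;0 0 0 8.5 0.2;0 0 0 8.5 0.2;0 0 0 8.5 0.2;0 0 0 8.5 0.2;0 0 0 8 0.2;0 0 0 0 0.2;0 0 0 0 0.2'
python3 -c "
from h import *
bar(); print(np.degrees(robot.observe()['qpos'][5]))"
```

```text
time_s: 23.8
eef_pos: [552.1, -40.5, 249.9]
tool_rot: [0.0, 0.93, -0.368, 0.0]
contact_force: [0.5, -0.1, -0.6]
finger_gap: 85.5
time_s: 25.0
eef_pos: [552.1, -40.5, 249.9]
tool_rot: [0.0, 0.876, 0.482, 0.0]
contact_force: [0.5, 0.5, 0.6]
finger_gap: 85.6
time_s: 26.2
eef_pos: [552.1, -40.5, 246.0]
tool_rot: [0.0, 0.648, 0.762, 0.0]
contact_force: [-0.7, -0.0, 0.0]
finger_gap: 17.4
bar 5196 4884 top z 201.51 [201.93 202.32 202.79] tool-frame rect [0.6, -0.7, 12.1, 63.7, 85.7] rect world [551.4, -40.0, 12.1, 63.7, 13.5]
tcp [552.1 -40.5 246. ] phi 99.3 tool delta [-0.2 -0.2 -0. ] tilt [ 0.  0. -1.] gap 17.1 t 26.25 F [-0.5 -0.2 -0.1]
-21.1721490705338
time_s: 27.35
eef_pos: [551.9, -40.3, 245.7]
tool_rot: [-0.0, 0.979, 0.203, -0.0]
contact_force: [-0.3, 1.8, -1.3]
finger_gap: 16.9
bar 5115 4707 top z 200.29 [200.71 201.1  201.56] tool-frame rect [-0.1, -0.1, 12.3, 63.9, 79.1] rect world [551.8, -40.2, 63.9, 12.3, 34.3]
tcp [551.9 -40.3 245.7] phi 23.4 tool delta [-0.1  0.4 -0. ] tilt [-0.    -0.001 -1.   ] gap 17.2 t 27.4 F [ 0.3  1.6 -1.8]
54.67909443858079
```

Total forward is now about 368°, and the pinch will align the bar for another 11°. I'll pinch and check.

```bash
python3 -m jog '0 0 0 0 0.05;0 0 0 0 0.05;0 0 0 0 0.05;0 0 0 0 0.05;0 0 0 0 0.05;0 0 0 0 0.05;0 0 0 0 0.05;0 0 0 0 0.05' 30
python3 - <<'E'
from h import *
bar('w8.png')
c=robot.camera("side"); save(c,"side8.png")
for k in ["tension_screw","batten_offcut","tape_roll","spanner","screwdriver","glue_bottle","thinner_bottle","tack_jar","cup"]:
    f=find(c,k)
    if f and len(f[2])>5: print(k,round(f[0],2),np.percentile(f[2][:,2],[50,98]).round(1),rect(f[2]))
E
```

```text
time_s: 28.2
eef_pos: [552.1, -39.6, 245.8]
tool_rot: [-0.001, 0.979, 0.203, 0.0]
contact_force: [0.0, 4.3, -0.6]
finger_gap: 11.4
bar 5597 379 top z 209.66 [200.66 201.39 210.13] tool-frame rect [-1.4, 0.0, 13.0, 23.5, 90.0] rect world [550.8, -40.1, 23.5, 13.0, 23.4]
tcp [552.  -39.7 245.7] phi 23.4 tool delta [-0.4  0.9 -0. ] tilt [ 0.001 -0.002 -1.   ] gap 11.6 t 28.25 F [-0.4  4.7 -0.5]
tension_screw 0.75 [182.8 200.8] [548.3, -31.2, 57.0, 14.1, 19.5]
batten_offcut 0.66 [27.6 30.5] [454.4, 382.8, 26.7, 66.2, 71.7]
tape_roll 0.64 [89.2 96.9] [574.7, -175.0, 25.4, 75.8, 37.7]
spanner 0.71 [79.4 82.5] [748.6, -46.0, 32.7, 165.5, 9.2]
screwdriver 0.72 [95.6 99.8] [437.1, -55.8, 21.6, 173.9, 18.0]
glue_bottle 0.78 [ 87.4 167.5] [609.9, -321.3, 39.5, 51.5, 85.3]
thinner_bottle 0.81 [ 75.4 120.3] [607.7, 367.3, 42.2, 34.0, 29.6]
tack_jar 0.58 [13.  84.6] [455.7, 381.6, 199.8, 158.6, 0.3]
cup 0.72 [54.3 80.4] [701.9, 358.7, 58.0, 62.4, 59.1]
```

View pics/w8.png

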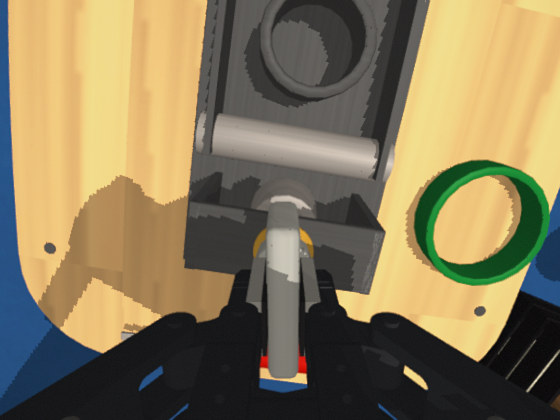

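View pics/side8.png

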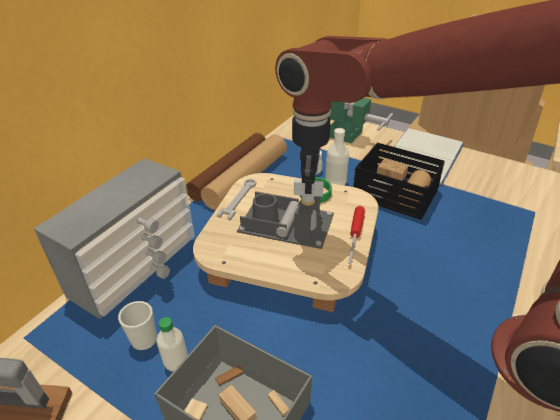

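The wrist view shows the bar at column 283, pinched squarely. The side view shows the offcut in the tub at (238,403) and the bystanders in place. Handing in.

```bash
python3 -c "
from rig import robot
s=robot.observe(); print(s['finger_gap'],abs(s['dq']).max()); print(robot.hand_in())"
```

```text
11.632482353323995 0.0018703074065485263
the job is handed in; nothing more can be done
None
```

The batten is in the scrap tub and the screw is started in its boss, with the fingers still gripping the bar. I handed in at about 28 s; hand-in gives no verdict.

- **Offcut:** it lies free on the tub floor, within about 1–5 mm of the middle (wrist and side cameras).
- **Turning back:** with the bar straddled loosely, it rose about 0.6 mm. It then dropped about 5 mm between 72° and 86° of back turn, ending roughly 4.2–4.5 mm below its start height. I went on to about 101° before stopping.
- **Turning forward:** about 379° in total with two regrips, which is one full turn from the drop point. It came down evenly at 6 mm a turn and ended about 10.5 mm below its start.
- **Final grip:** the bar is pinched at the 30 N setting with a measured gap of 11.6 mm. The arm is at rest, with about 4.5 N of side force.
- **Bystanders:** all looked in place. In the last side picture the network mistook the tub for the tack jar, which was hidden behind the gripper, so the jar's position was not measured at the end. The tape roll was partly hidden too.

**Uncertainties:**
- My first straddle touched the neck lightly, at about 5 N; I lifted 9 mm and redid it.
- The drop depth leaves only a small margin on the 4.2 mm limit by the wrist camera. The side camera read about 5.6 mm.
- The zero of the screw angle was never measured directly. I took the drop point as slightly below zero, from the limits given.

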